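Loosen the hold-down nut of the vial mixer and swing the bar off the vials

ROBOT

A 6-joint arm with a two-finger parallel gripper is mounted at the origin on a cart in front of the work surface, level with it; the furniture and walls round the work are solid. World frame = base frame: x ahead of the robot, y to its left, z up, the work surface at z = 0. Lengths are in m, angles in rad, forces in N, time in s.
With the tool pointing down it reaches from about 0.225 to 0.875 m from the base axis. Payload 3.4 kg.
Tool frame: the origin (TCP) lies between the finger pads; the fingertips stand 19 mm ahead of it and the grasp point (between the pads) is the TCP; z points along the fingers, y is the line along which they close (so a half turn about z gives the same grasp; the last joint's range is limited). The gripper opens to 85 mm and grips with 20 to 120 N. Pads are 22 mm wide; open, the fingers measure 114 mm over their backs; the gripper's body (76 mm by 85 mm) begins 54 mm behind the grasp point. The pads swing forward as they close: fully open they stand 13 mm farther back than shut.
Start: joints at [-1.441, 0.276, 1.505, -0, 1.361, -0.121], TCP at [0.143, -0.557, 0.25] pointing down, gripper open.
Joint ranges: [-2.89, 2.89], [-0.75, 2.08], [0.22, 2.7], [-1.18, 4.32], [0.11, 2.71], [-2.7, 2.7]. Speed limits (rad/s): [2.57, 2.57, 3.14, 3.14, 3.14, 3.14].

INTERFACE

Orientations are given as a unit quaternion [w, x, y, z].
In Python, from rig import get_state, imaging, ticket gives the robot as it stands. The module is installed in compiled form; this text tells all that it offers.
- The arm moves only by the shell command python3 -m inch 'ROWS' [FORCE]. ROWS is JSON, a list of rows, each an object with "claw": the opening, from -1 (shut) to 1 (fully open); "travel": the shift along the world's x, y, z in units of 200 mm (1.0 is 200 mm), a list of three; "turn": the turn about the world's z in units of 180 degrees (1.0 is 180 degrees). A call has 1 to 5 rows; each row is the pose to reach, as a shift and turn from the pose commanded when the call began, turning the shorter way round; what a row does not reach only later rows make up. A row lasts 1/10 s, in which the tool goes at most 50 mm and 8.59 degrees, less where a joint would pass 70% of its speed; a pose out of reach is approached as far as the arm can. A call with a number of a shift or a turn outside -1 to 1 is refused whole. A call with a gripper value outside its range is refused whole. The fingers move at their own pace and stop on an object; FORCE is the grip in N (left out, the last holds). Time passes only in rows, so rows that repeat a pose let the fingers close. It gives the time, the measured TCP pose, the force, the opening and the grip force at its end, in the units of the state.
- get_state(): the state, without advancing time (a new reading comes with each control period).
- imaging.get_image(name): name is "scene" or "top" or "wrist"; returns the picture (400x640x3 uint8, red, green, blue); there is no depth.
- imaging.camera_params(name): a dict with "camera_matrix" (3x3 intrinsics, pixels), "k1" (the pictures are not rectified: a ray, as slopes to the right and down, at radius r is drawn at 1 + k1 r^2 times it, then the intrinsics apply), "cam_to_world" (4x4, takes a point from camera to world coordinates); the wrist camera has in their place "T_tool_cam" (4x4, takes a point from camera to tool coordinates, whose origin is the TCP and whose axes are the flange's). Camera axes: x right, y down, z forward; pixel columns grow to the right and rows downward; lengths in m; the calibration is good to about 2 mm. A picture is of the moment at which its call begins: read the wrist's pose just before it. camera_params takes no time and is no camera call.
- ticket.sign_off(): hands the job in; it is judged then, once.
The state is a dict: "clock": time; "qpos": joint angles; "qd": joint speeds; "effort": joint torques, N m; "position": TCP position; "ee_rot": TCP orientation; "contact_force": force on the tool from outside, world axes, zero at the start; "moment": the same for the moment, N m; "width": finger opening in m; "gripper_force": force on a finger pad.
Only numpy, scipy, OpenCV 4.12 (cv2) and the standard library are available. Lean on these libraries where they do the work, as an engineer would, in place of code of your own. Each camera call takes 0.05 s, during which the arm holds its last target. There are 200 camera calls.

TASK

The mixing run is over: free the vials. With a fingertip on the outside of its knurled rim, turn the black nut two full turns anticlockwise (seen from above) and stop there, so that its hub rises out of the hold-down bar but the nut stays on its stud; only then push the bar flat out from under the nut and swing it right back, away from the front panel, well clear of all six vials. Use fingertips and the outside of the fingers only: take neither the nut nor the bar between the fingers, and leave the vials in their wells and the things on the worktop as they are.

Things in the scene. Friction and masses are not known exactly. Their poses are not given: they have to be found in the camera images.
- mixer: vial mixer, fixed: white housing 130 (x) by 275 (y) by 46 mm high, platform on it (top at 59 mm), white block with six wells (top at 81 mm). Origin: centre of its underside; -x side is the front panel with dial and rocker; x to the back, y along its length. On its centre line stand the bar's pivot pillar (y = -115 mm) and the threaded stud with the nut (y = +50 mm).
- nut_rim (a point): black hub nut; point on its vertical axis, half-way up the knurled rim, rising with it. Rim 52 mm across over 32 coarse vertical ridges (1.7 mm proud), 18 mm tall (this point +-9 mm). Under it a hub 22 mm across, 22 mm long. Tight, the rim's lower edge is 16 mm above the bar's top and 3 mm above the thumb tab at the bar's end, 79 mm away. The stud holds the nut rigidly sideways.
- nut_mark (a point): white index line on the nut's top face, 12 mm long, from near the middle towards the rim; this point is 20 mm from the nut's axis and goes round with it.
- nut_turn (a joint): turn of the nut in rad, growing anticlockwise seen from above (loosening), 0 to 19.5; starts between 0 and 0.8. Rises 4 mm a turn; resists with about 0.02 N m; stays where left. Its hub stands 6.4 mm deep in a recess of the bar when tight and is out of it after about 1.6 turns. Two full turns = start + 12.57.
- bar_swing (a joint): swing of the hold-down bar about its vertical pivot in rad: 0 closed over the vials, growing as its free end goes to the mixer's +x (back; clockwise from above); stop at 1.45; well clear of all vials from about 1.05. Locked while the nut's hub is in its recess; else it moves with about 1 N at its end and stays where left.
- pivot (a point): on the vertical axis about which the bar turns, at the height of the bar's top, 123 mm above the worktop.
- bar_end (a point): place to push: middle of the front (-x) face of the bar, half-way up, 230 mm from the pivot axis; moves with the bar. Bar: aluminium, 36 mm wide, 14 mm thick (109 to 123 mm above the worktop), end 247 mm from the pivot; at the end an upturned thumb tab, 6 mm thick, full width, top at 135 mm. The slot for the stud opens to the front, 165 mm from the pivot.
- bar: the same bar; origin on the pivot axis at its underside, y along the bar to its free end, x to its rear face.
- nut: the same nut; origin on its axis at the hub's foot (31 mm below point nut_rim).
- vial_0: glass vial, 22 mm across, 47 mm tall, loose and upright in a well of the mixer, foot 59 mm and cap 106 mm above the worktop, 3 mm under the closed bar. Origin: centre of its underside.
- vial_1: glass vial, 22 mm across, 47 mm tall, loose and upright in a well of the mixer, foot 59 mm and cap 106 mm above the worktop, 3 mm under the closed bar. Origin: centre of its underside.
- vial_2: glass vial, 22 mm across, 47 mm tall, loose and upright in a well of the mixer, foot 59 mm and cap 106 mm above the worktop, 3 mm under the closed bar. Origin: centre of its underside.
- vial_3: glass vial, 22 mm across, 47 mm tall, loose and upright in a well of the mixer, foot 59 mm and cap 106 mm above the worktop, 3 mm under the closed bar. Origin: centre of its underside.
- vial_4: glass vial, 22 mm across, 47 mm tall, loose and upright in a well of the mixer, foot 59 mm and cap 106 mm above the worktop, 3 mm under the closed bar. Origin: centre of its underside.
- vial_5: glass vial, 22 mm across, 47 mm tall, loose and upright in a well of the mixer, foot 59 mm and cap 106 mm above the worktop, 3 mm under the closed bar. Origin: centre of its underside.
- stapler: stapler, 30x126x46 mm, bystander on the worktop, to be left alone. Origin: centre of its underside.
- sachet_a: flat swab sachet, 50x50x9 mm, bystander on the worktop, to be left alone. Origin: centre of its underside.
- sachet_b: flat swab sachet, 50x50x9 mm, bystander on the worktop, to be left alone. Origin: centre of its underside.
- pouch: flat syringe pouch, 38x195x12 mm, bystander on the worktop, to be left alone. Origin: centre of its underside.
- used_vial: used vial, 22 mm across, 47 mm tall, standing alone, bystander on the worktop, to be left alone. Origin: centre of its underside.
- dish: shallow round dish, 66 mm across, 11 mm high, bystander on the worktop, to be left alone. Origin: centre of its underside.

How it is judged:
By the outcome, as a careful person would: the job done as asked, in the order asked, and still so for the second after the job is handed in, with the robot touching nothing.
It also fails if it takes over 58 s, if anything falls off the work surface, if the arm or the gripper's body presses on something with over 40 N, if the wrist force passes 120 N, or if a joint passes its speed limit or range.

## Working session

There is one attempt and no reset: what is moved stays moved. The work goes in short steps, Python scripts to look and compute and a shell command to move; the robot and the scene stay as the last step left them, time stands still between calls to the robot, and variables do not carry over. Pictures are saved under pics/ and viewed, at most 10 in all, crops included, and the job is handed in when it is done.

```bash
mkdir -p pics; python3 - <<'E'
from rig import get_state, imaging
import cv2
s=get_state(); print({k:s[k] for k in('clock','position','ee_rot','width','contact_force')})
for n in('scene','top'):
    cv2.imwrite(f'pics/{n}0.png',imaging.get_image(n)[:,:,::-1]); p=imaging.camera_params(n); print(n,p)
E
```

```text
{'clock': 0.0, 'position': array([ 0.14263966, -0.55651675,  0.24942898]), 'ee_rot': array([-9.18394444e-04,  9.92146469e-01,  1.25078135e-01, -1.19275310e-05]), 'width': 0.08509275062994551, 'contact_force': array([ 0.52805271,  0.10323654, -0.10364863])}
scene {'camera_matrix': array([[515.49624877,   0.        , 315.61339428],
       [  0.        , 515.49624877, 206.20019117],
       [  0.        ,   0.        ,   1.        ]]), 'k1': 0.018400250207480644, 'cam_to_world': array([[-8.55881914e-01, -2.48776904e-01,  4.53405118e-01,
        -1.25944025e-01],
       [-5.17171003e-01,  4.12641354e-01, -7.49840828e-01,
         9.65854472e-01],
       [-5.50621728e-04, -8.76263183e-01, -4.81832473e-01,
         8.31059931e-01],
       [ 0.00000000e+00,  0.00000000e+00,  0.00000000e+00,
         1.00000000e+00]])}
top {'camera_matrix': array([[415.36450852,   0.        , 320.03292084],
       [  0.        , 415.36450852, 191.54079164],
       [  0.        ,   0.        ,   1.        ]]), 'k1': 0.022452657117653825, 'cam_to_world': array([[ 0.01212226, -0.99662242,  0.08122072,  0.46520573],
       [-0.99992038, -0.01236678, -0.00250815, -0.13956969],
       [ 0.00350412, -0.08118385, -0.99669298,  1.26688678],
       [ 0.        ,  0.        ,  0.        ,  1.        ]])}
```

View pics/top0.png

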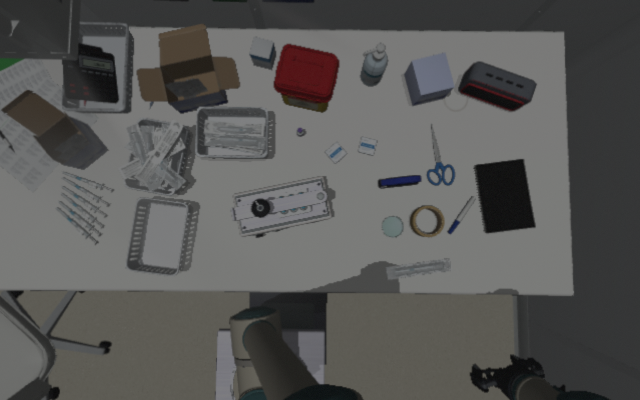

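View pics/scene0.png

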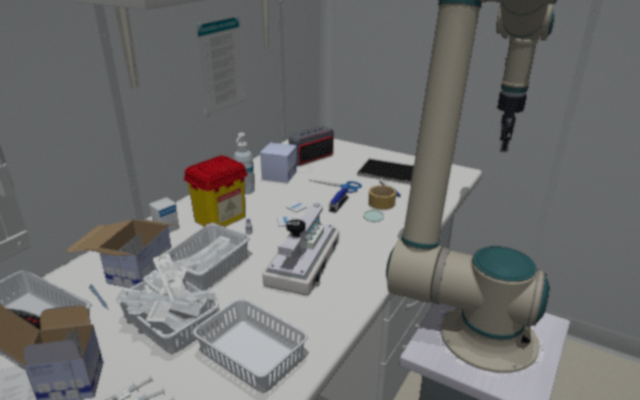

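The top view shows the mixer around (283,206), the nut at (261,208), and the pivot end to the right near (320,190). I'll enlarge that area.

```bash
cat > h.py <<'E'
import numpy as np, cv2
from rig import get_state, imaging
from scipy.spatial.transform import Rotation as R
def cam(n):
    p=imaging.camera_params(n)
    if 'cam_to_world' in p: T=p['cam_to_world']
    else:
        s=get_state(); q=s['ee_rot']; W=np.eye(4); W[:3,:3]=R.from_quat([q[1],q[2],q[3],q[0]]).as_matrix(); W[:3,3]=s['position']; T=W@p['T_tool_cam']
    return p['camera_matrix'],p['k1'],T
def unproj(c,px,z):
    K,k1,T=c
    d=np.linalg.inv(K)@[px[0],px[1],1]; u=d[:2].copy(); v=u.copy()
    for _ in range(10): v=u/(1+k1*(v@v))
    r=T[:3,:3]@[v[0],v[1],1]; o=T[:3,3]
    return o+r*(z-o[2])/r[2]
def proj(c,P):
    K,k1,T=c
    p=T[:3,:3].T@(np.array(P)-T[:3,3]); v=p[:2]/p[2]; v=v*(1+k1*(v@v))
    return K[:2,:2]@v+K[:2,2]
E
python3 - <<'E'
from h import *
im=cv2.imread('pics/top0.png')[165:250,220:340]
im=cv2.resize(im,None,fx=6.6,fy=6.6,interpolation=cv2.INTER_CUBIC); im=cv2.convertScaleAbs(im,alpha=1.5)
cv2.imwrite('pics/topc.png',im)
c=cam('top'); print(unproj(c,(261,208),.157),unproj(c,(321,189),.123))
E
```

```text
[0.50961189 0.01469135 0.157     ] [ 0.56550116 -0.14503609  0.123     ]
```

View pics/topc.png

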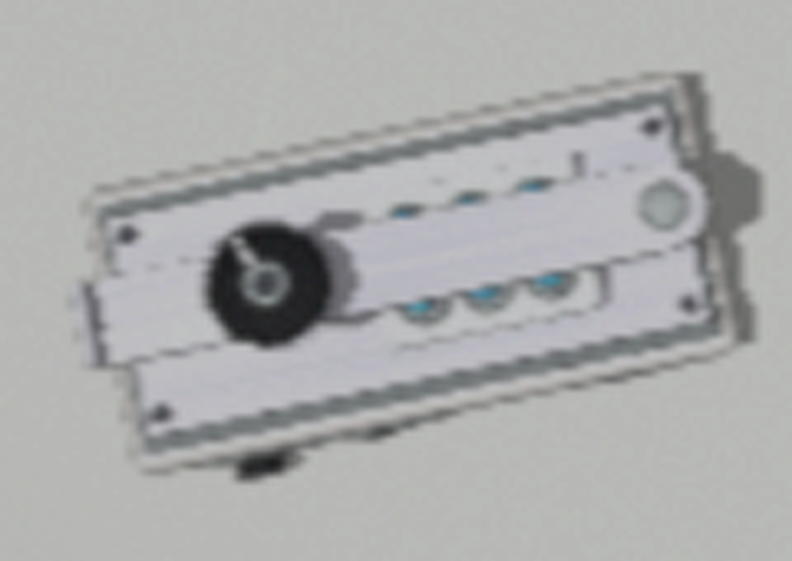

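The crop shows the nut centre at crop (267,284), which is image (260.5,208.0). The mark runs up and left from there, ending near crop (236,240). The pivot cap is at crop (664,203), image (320.6,195.8). The front panel with its dial faces the robot.

```bash
python3 - <<'E'
from h import *
c=cam('top'); f=lambda x,y:(220+(x+.5)/6.6-.5,165+(y+.5)/6.6-.5)
n=unproj(c,f(267,284),.157);p=unproj(c,f(664,203),.128);m=unproj(c,f(239,244),.157)
d=(n-p)[:2];print(n,p,np.linalg.norm(d),'mixer yaw',np.degrees(np.arctan2(-d[0],d[1])),'mark',np.degrees(np.arctan2(*(m-n)[1::-1])),np.linalg.norm(m-n))
for x in((336,153),(367,146),(301,132),(392,227)):print(unproj(c,x,.01))
print(imaging.camera_params('wrist'))
print((n-get_state()['position'])/.2)
E
```

```text
[0.51063237 0.0173016  0.157     ] [ 0.54755967 -0.14297175  0.128     ] 0.1644724100286601 mixer yaw 12.974635935278544 mark 36.09846841847976 0.019877141350282963
[ 0.68650851 -0.19013644  0.01      ]
[ 0.70935283 -0.28488102  0.01      ]
[ 0.75027577 -0.08208617  0.01      ]
[ 0.46308776 -0.36095339  0.01      ]
{'camera_matrix': array([[314.90623914,   0.        , 321.67346868],
       [  0.        , 314.90623914, 195.29303218],
       [  0.        ,   0.        ,   1.        ]]), 'k1': -0.055434225444499705, 'T_tool_cam': array([[-5.72465545e-04, -9.55053728e-01, -2.96432200e-01,
         7.44457692e-02],
       [ 9.99999628e-01, -3.55264041e-04, -7.86584876e-04,
        -2.15432579e-04],
       [ 6.45919116e-04, -2.96432540e-01,  9.55053576e-01,
        -1.23274901e-01],
       [ 0.00000000e+00,  0.00000000e+00,  0.00000000e+00,
         1.00000000e+00]])}
[ 1.83984957  2.86921233 -0.4625546 ]
```

```bash

python3 -m inch '[{"claw":-1,"travel":[0.52,1.0,0],"turn":-0.1},{"claw":-1,"travel":[0.52,1.0,0],"turn":-0.1},{"claw":-1,"travel":[0.52,1.0,0],"turn":-0.1},{"claw":-1,"travel":[0.52,1.0,0],"turn":-0.1},{"claw":-1,"travel":[0.52,1.0,0],"turn":-0.1}]' 40
python3 -m inch '[{"claw":-1,"travel":[0.52,1.0,0],"turn":-0.1},{"claw":-1,"travel":[0.52,1.0,0],"turn":-0.1},{"claw":-1,"travel":[0.52,1.0,0],"turn":-0.1},{"claw":-1,"travel":[0.52,1.0,0],"turn":-0.1},{"claw":-1,"travel":[0.52,1.0,0],"turn":-0.1}]'
python3 -m inch '[{"claw":-1,"travel":[0.54,1.0,0],"turn":-0.047},{"claw":-1,"travel":[0.54,1.0,0],"turn":-0.047},{"claw":-1,"travel":[0.54,1.0,0],"turn":-0.047},{"claw":-1,"travel":[0.54,1.0,0],"turn":-0.047},{"claw":-1,"travel":[0.54,1.0,0],"turn":-0.047}]'
python3 - <<'E'
from h import *
s=get_state(); print(s['position'],s['ee_rot'],s['qpos'],s['width'])
c=cam('wrist');cv2.imwrite('pics/w1.png',imaging.get_image('wrist')[:,:,::-1])
print(proj(c,[.5106,.0173,.157]))
E
```

```text
clock: 0.6
position: [0.2473, -0.3529, 0.2499]
ee_rot: [-0.001, 1.0, -0.031, -0.0]
contact_force: [0.4, -0.8, 0.4]
width: 0.0122
gripper_force: 0.0
clock: 1.1
position: [0.351, -0.1545, 0.2502]
ee_rot: [-0.0, 0.982, -0.187, -0.0]
contact_force: [0.9, -0.5, 0.1]
width: 0.0001
gripper_force: 0.0
clock: 1.6
position: [0.4594, 0.0457, 0.2501]
ee_rot: [-0.0, 0.966, -0.259, -0.0]
contact_force: [-0.7, -1.2, 0.5]
width: -0.0002
gripper_force: 0.0
[0.45938871 0.04569106 0.25012584] [-2.34122374e-04  9.65942258e-01 -2.58757606e-01 -1.28658783e-05] [-5.21168663e-02  1.03894148e-01  1.72908038e+00  4.79752686e-04
  1.30854589e+00  2.04202668e+00] -0.00023966912907467724
[319.32896411 122.71223267]
```

View pics/w1.png

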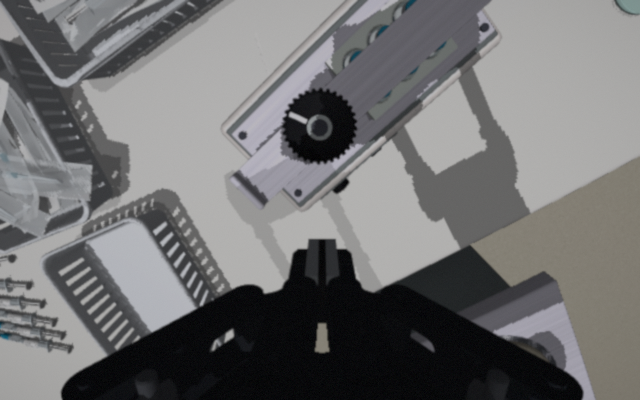

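The wrist view shows the nut centred at about (320,126) with its mark towards (297,118). The shut fingertips are at (322,240) and nothing is near them. I'll measure the nut and its mark in a rectified top plane.

```bash
cat >> h.py <<'E'
def nut(n0=(.5106,.0173),z=.157,img=None):
    "centre of dark disc and world angle (deg) of the white mark, on plane z"
    c=cam('wrist'); im=imaging.get_image('wrist') if img is None else img
    N=240; s=.07/N
    X=np.array([[proj(c,[n0[0]+(i-N/2)*s,n0[1]+(j-N/2)*s,z]) for i in range(N)] for j in range(N)],np.float32)
    g=cv2.cvtColor(cv2.remap(im,X[...,0],X[...,1],cv2.INTER_LINEAR),cv2.COLOR_RGB2GRAY)
    circ=cv2.HoughCircles(cv2.GaussianBlur(g,(5,5),1),cv2.HOUGH_GRADIENT,2,100,param1=100,param2=10,minRadius=int(.023/s),maxRadius=int(.029/s))
    b=circ[0,0]; cen=np.array(n0)+(b[:2]-N/2)*s
    j,i=np.mgrid[:N,:N]
    def ang(ce):
        dx=n0[0]+(i-N/2)*s-ce[0]; dy=n0[1]+(j-N/2)*s-ce[1]; r=np.hypot(dx,dy)
        m=(r>.012)&(r<.021); w=np.where(m&(g>110),g.astype(float)-110,0)
        return np.degrees(np.arctan2((w*dy/r).sum(),(w*dx/r).sum())),int((w>0).sum())
    return cen,b[2]*s,ang(cen),ang(n0),g
E
python3 - <<'E'
from h import *
c=cam('wrist');print(unproj(c,(320,126),.157))
im=cv2.imread('pics/w1.png')[:,:,::-1]
cen,r,a,a0,g=nut(img=np.ascontiguousarray(im)); print(cen,r,a,a0)
m=unproj(c,(297,118),.157);print(m)
E
```

```text
[0.51153499 0.0228244  0.157     ]
[0.51030833 0.023425  ] 0.024674999 (np.float64(34.92295558361385), 371) (np.float64(nan), 497)
[0.5238229  0.03355616 0.157     ]h.py:32: RuntimeWarning: invalid value encountered in divide
  return np.degrees(np.arctan2((w*dy/r).sum(),(w*dx/r).sum())),int((w>0).sum())
```

```bash

python3 -m inch '[{"claw":-1,"travel":[0.01,0.015,-0.2],"turn":0},{"claw":-1,"travel":[0.01,0.015,-0.4],"turn":0},{"claw":-1,"travel":[0.01,0.015,-0.45],"turn":0},{"claw":-1,"travel":[0.01,0.015,-0.45],"turn":0}]'
python3 -m inch '[{"claw":-1,"travel":[0.03,-0.02,0],"turn":0},{"claw":-1,"travel":[0.06,-0.035,0],"turn":0},{"claw":-1,"travel":[0.069,-0.04,0],"turn":0},{"claw":-1,"travel":[0.069,-0.04,0],"turn":0}]'
python3 - <<'E'
from h import *
s=get_state(); print(s['position'],s['contact_force'])
d=s['position'][:2]-[.511,.020];print(np.hypot(*d),np.degrees(np.arctan2(d[1],d[0])))
cv2.imwrite('pics/w2.png',imaging.get_image('wrist')[:,:,::-1])
E
```

```text
clock: 2.05
position: [0.4593, 0.0458, 0.159]
ee_rot: [0.001, 0.966, -0.26, -0.002]
contact_force: [-1.0, -0.2, 0.5]
width: 0.0004
gripper_force: 0.0
clock: 2.45
position: [0.4758, 0.0375, 0.1614]
ee_rot: [-0.0, 0.966, -0.26, 0.001]
contact_force: [-0.6, 0.8, 0.5]
width: -0.0004
gripper_force: 0.0
[0.47575749 0.03745721 0.16135947] [-0.60616537  0.79559905  0.52350036]
0.039329238643281514 153.6487049677276
```

View pics/w2.png

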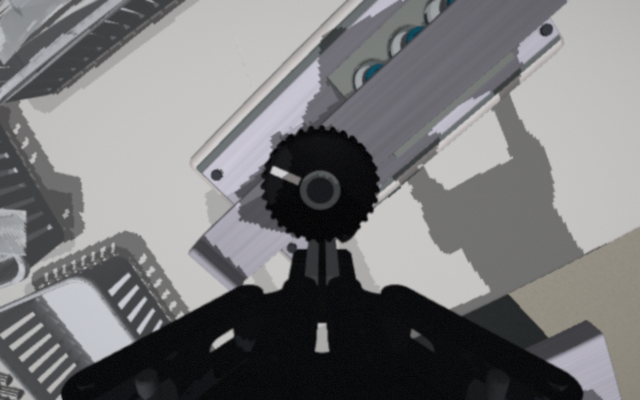

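The nut is centred at (320,186), in line with the fingertips at (322,240) and just about touching. I'll creep inward.

```bash

python3 -c "
from h import *
print(unproj(cam('wrist'),(320,186),.157))"
python3 -m inch '[{"claw":-1,"travel":[0.01,-0.0055,0],"turn":0},{"claw":-1,"travel":[0.01,-0.0055,0],"turn":0}]'
python3 -m inch '[{"claw":-1,"travel":[0.01,-0.0055,0],"turn":0},{"claw":-1,"travel":[0.01,-0.0055,0],"turn":0}]'
```

```text
[0.50899438 0.01807914 0.157     ]
clock: 2.7
position: [0.4767, 0.0368, 0.1605]
ee_rot: [0.0, 0.966, -0.26, 0.0]
contact_force: [0.7, 0.4, -0.1]
width: -0.0003
gripper_force: 0.0
clock: 2.9
position: [0.4772, 0.0364, 0.1602]
ee_rot: [-0.0, 0.966, -0.26, -0.002]
contact_force: [-2.7, 2.8, 3.6]
width: 0.0001
gripper_force: 2.2
```

```bash
python3 - <<'E'
import numpy as np
r=.036
for k in range(6):
    a=np.radians(-30+40*k); b=a+np.radians(8*np.arange(1,6))
    print(-30+40*k,[(round(float(-r*(np.cos(t)-np.cos(a))/.2),3),round(float(-r*(np.sin(t)-np.sin(a))/.2),3)) for t in b])
E
```

```text
-30 [(-0.011, -0.023), (-0.019, -0.046), (-0.023, -0.071), (-0.024, -0.096), (-0.021, -0.121)]
10 [(0.006, -0.024), (0.015, -0.048), (0.028, -0.069), (0.043, -0.089), (0.062, -0.107)]
50 [(0.02, -0.015), (0.042, -0.027), (0.066, -0.035), (0.091, -0.04), (0.116, -0.042)]
90 [(0.025, 0.002), (0.05, 0.007), (0.073, 0.016), (0.095, 0.027), (0.116, 0.042)]
130 [(0.018, 0.017), (0.034, 0.037), (0.046, 0.059), (0.055, 0.082), (0.062, 0.107)]
170 [(0.003, 0.025), (0.002, 0.05), (-0.003, 0.075), (-0.01, 0.099), (-0.021, 0.121)]
```

```bash

python3 -m inch '[{"claw":-1,"travel":[0.005,-0.003,0],"turn":0},{"claw":-1,"travel":[0.005,-0.003,0],"turn":0}]'
python3 -m inch '[{"claw":-1,"travel":[-0.011,-0.023,0],"turn":0.0444},{"claw":-1,"travel":[-0.019,-0.046,0.001],"turn":0.0889},{"claw":-1,"travel":[-0.023,-0.071,0.001],"turn":0.1333},{"claw":-1,"travel":[-0.024,-0.096,0.002],"turn":0.1778},{"claw":-1,"travel":[-0.021,-0.121,0.002],"turn":0.2222}]'
python3 -c "
from h import *
s=get_state();print(s['position'],s['contact_force'])
cen,r,a,a0,g=nut(n0=(.5095,.0185));print(cen,r,a,a0)"
```

```text
clock: 3.1
position: [0.4774, 0.0363, 0.1601]
ee_rot: [-0.0, 0.966, -0.26, -0.003]
contact_force: [-5.5, 4.3, 5.1]
width: -0.0
gripper_force: 3.5
clock: 3.6
position: [0.4736, 0.0108, 0.1605]
ee_rot: [0.0, 0.996, 0.09, -0.002]
contact_force: [-3.9, 0.6, 3.6]
width: -0.0
gripper_force: 1.9
[0.47357585 0.01077597 0.16049689] [-3.92660812  0.56811102  3.58829866]
[0.50920833 0.019375  ] 0.024674999 (np.float64(81.07751435581059), 366) (np.float64(nan), 365)h.py:32: RuntimeWarning: invalid value encountered in divide
  return np.degrees(np.arctan2((w*dy/r).sum(),(w*dx/r).sum())),int((w>0).sum())
```

```bash

python3 -m inch '[{"claw":-1,"travel":[0.008,-0.024,0],"turn":0.0444},{"claw":-1,"travel":[0.018,-0.047,0.001],"turn":0.0889},{"claw":-1,"travel":[0.031,-0.068,0.001],"turn":0.1333},{"claw":-1,"travel":[0.046,-0.088,0.002],"turn":0.1778},{"claw":-1,"travel":[0.065,-0.105,0.002],"turn":0.2222}]'
python3 -m inch '[{"claw":-1,"travel":[0.02,-0.015,0],"turn":0.0444},{"claw":-1,"travel":[0.042,-0.027,0.001],"turn":0.0889},{"claw":-1,"travel":[0.066,-0.035,0.001],"turn":0.1333},{"claw":-1,"travel":[0.091,-0.04,0.002],"turn":0.1778},{"claw":-1,"travel":[0.116,-0.042,0.002],"turn":0.2222}]'
python3 -c "
from h import *
s=get_state();print(s['position'],s['contact_force'],s['qpos'][5])
cen,r,a,a0,g=nut(n0=(.5095,.0185001));print(cen,r,a,a0)" 2>/dev/null
```

```text
clock: 4.15
position: [0.4879, -0.011, 0.161]
ee_rot: [0.001, 0.906, 0.424, -0.001]
contact_force: [-2.9, -1.8, 1.3]
width: 0.0001
gripper_force: 1.3
clock: 4.65
position: [0.5129, -0.0189, 0.1616]
ee_rot: [0.001, 0.707, 0.708, 0.001]
contact_force: [0.4, -1.4, 0.3]
width: 0.0001
gripper_force: 0.0
[ 0.51285109 -0.018926    0.16162172] [ 0.42804673 -1.37830313  0.34034939] -0.1732511129584913
[0.508625   0.01995843] 0.024674999 (np.float64(138.15875719666315), 351) (np.float64(nan), 349)
```

```bash
cat >> h.py <<'E'
def rows(p,n,r,yaw0,step,k=5,rad=None):
    for i in range(1,k+1):
        t=np.radians(yaw0+step*i); d=(np.array(n)-r*np.array([np.cos(t),np.sin(t)])-p[:2])/.2
        print(yaw0+step*i,d.round(3),round(step*i/180,4))
E
python3 -c "
from h import *
p=[.5129,-.0189]
rows(p,(.509,.0195),.034,90,8);rows(p,(.509,.0195),.034,130,8);rows(p,(.509,.0195),.034,170,8)"
```

```text
98 [0.004 0.024] 0.0444
106 [0.027 0.029] 0.0889
114 [0.05  0.037] 0.1333
122 [0.071 0.048] 0.1778
130 [0.09  0.062] 0.2222
138 [0.107 0.078] 0.0444
146 [0.121 0.097] 0.0889
154 [0.133 0.117] 0.1333
162 [0.142 0.139] 0.1778
170 [0.148 0.162] 0.2222
178 [0.15  0.186] 0.0444
186 [0.15 0.21] 0.0889
194 [0.145 0.233] 0.1333
202 [0.138 0.256] 0.1778
210 [0.128 0.277] 0.2222
```

```bash

python3 -m inch '[{"claw":-1,"travel":[0.006,0.020,0],"turn":0.0444},{"claw":-1,"travel":[0.027,0.029,0.001],"turn":0.0889},{"claw":-1,"travel":[0.050,0.037,0.001],"turn":0.1333},{"claw":-1,"travel":[0.071,0.048,0.002],"turn":0.1778},{"claw":-1,"travel":[0.090,0.062,0.002],"turn":0.2222}]'
python3 -m inch '[{"claw":-1,"travel":[0.017,0.016,0],"turn":0.0444},{"claw":-1,"travel":[0.031,0.035,0.001],"turn":0.0889},{"claw":-1,"travel":[0.043,0.055,0.001],"turn":0.1333},{"claw":-1,"travel":[0.052,0.077,0.002],"turn":0.1778},{"claw":-1,"travel":[0.058,0.100,0.002],"turn":0.2222}]'
python3 -c "
from h import *
s=get_state();print(s['position'],s['contact_force'],s['qpos'][5])
cen,r,a,a0,g=nut(n0=(.509,.0195001),z=.1585);print(cen,r,a,a0)
cv2.imwrite('pics/g.png',g)" 2>/dev/null
```

```text
clock: 5.2
position: [0.5326, -0.0088, 0.1624]
ee_rot: [0.004, 0.423, 0.906, -0.001]
contact_force: [4.5, -5.7, -2.2]
width: -0.0001
gripper_force: 3.3
clock: 5.7
position: [0.5451, 0.0129, 0.1628]
ee_rot: [0.004, 0.088, 0.996, -0.001]
contact_force: [4.9, -1.6, -1.7]
width: -0.0001
gripper_force: 2.7
[0.54512565 0.01286122 0.16284959] [ 4.85495698 -1.58233231 -1.65248343] -1.4979008788526766
[0.50695833 0.01920843] 0.025316667 (np.float64(-151.85230019568698), 353) (np.float64(nan), 354)
```

```bash

python3 -m inch '[{"claw":-1,"travel":[0.002,0.024,0],"turn":0.0444},{"claw":-1,"travel":[0.001,0.048,0.001],"turn":0.0889},{"claw":-1,"travel":[-0.004,0.071,0.001],"turn":0.1333},{"claw":-1,"travel":[-0.011,0.094,0.002],"turn":0.1778},{"claw":-1,"travel":[-0.021,0.115,0.002],"turn":0.2222}]'
python3 -c "
from h import *
s=get_state();print(s['position'],s['contact_force'],s['qpos'][5])
cen,r,a,a0,g=nut(n0=(.509,.0195001),z=.159);print(cen,r,a,a0)" 2>/dev/null
python3 -m inch '[{"claw":-1,"travel":[0.07,0.04,0],"turn":0},{"claw":-1,"travel":[0.07,0.04,0],"turn":0},{"claw":-1,"travel":[0.07,0.04,0.22],"turn":-0.04},{"claw":-1,"travel":[0.07,0.04,0.22],"turn":-0.08},{"claw":-1,"travel":[0.0,0.0,0.22],"turn":-0.12}]'
python3 -m inch '[{"claw":-1,"travel":[-0.1,0,0],"turn":-0.23},{"claw":-1,"travel":[-0.15,0,0],"turn":-0.23},{"claw":-1,"travel":[-0.18,0,0],"turn":-0.23},{"claw":-1,"travel":[-0.18,0,0],"turn":-0.23},{"claw":-1,"travel":[-0.18,0,0],"turn":-0.23}]'
python3 -m inch '[{"claw":-1,"travel":[-0.2,0,0],"turn":-0.23},{"claw":-1,"travel":[-0.2,0,0],"turn":-0.23},{"claw":-1,"travel":[-0.2,0,0],"turn":-0.23},{"claw":-1,"travel":[-0.2,0,0],"turn":-0.23},{"claw":-1,"travel":[-0.2,0,0],"turn":-0.23}]'
python3 -m inch '[{"claw":-1,"travel":[-0.1,0.05,0],"turn":-0.23},{"claw":-1,"travel":[-0.1,0.05,0],"turn":-0.23},{"claw":-1,"travel":[-0.1,0.05,0],"turn":-0.23},{"claw":-1,"travel":[-0.1,0.05,0],"turn":-0.23},{"claw":-1,"travel":[-0.1,0.05,0],"turn":-0.23}]'
python3 -m inch '[{"claw":-1,"travel":[0,0,0],"turn":-0.23},{"claw":-1,"travel":[0,0,0],"turn":-0.23},{"claw":-1,"travel":[0,0,0],"turn":-0.23},{"claw":-1,"travel":[0,0,0],"turn":-0.23},{"claw":-1,"travel":[0,0,0],"turn":-0.23}]'
python3 -c "
from h import *
s=get_state();print(s['position'],s['contact_force'],s['qpos'][5],(R.from_quat(np.roll(s['ee_rot'],-1)).as_matrix()[:2,0]))
cen,r,a,a0,g=nut(n0=(.509,.0195001),z=.160);print(cen,r,a,a0)" 2>/dev/null
```

```text
clock: 6.25
position: [0.5406, 0.0375, 0.1632]
ee_rot: [0.004, -0.258, 0.966, -0.001]
contact_force: [4.6, 2.3, -2.4]
width: -0.0
gripper_force: 2.5
[0.54057303 0.0375046  0.1632277 ] [ 4.55689677  2.27505188 -2.35719033] -2.153831141469618
[0.50695833 0.01804177] 0.024674999 (np.float64(-112.31431669103071), 198) (np.float64(nan), 256)
clock: 6.8
position: [0.5389, 0.0369, 0.208]
ee_rot: [0.002, -0.069, 0.998, -0.0]
contact_force: [-0.0, -0.3, -0.9]
width: -0.0003
gripper_force: 0.0
clock: 7.3
position: [0.5003, 0.0366, 0.2067]
ee_rot: [0.0, 0.289, 0.957, -0.0]
contact_force: [-0.2, 0.8, -0.4]
width: -0.0003
gripper_force: 0.0
clock: 7.8
position: [0.4605, 0.0366, 0.2067]
ee_rot: [0.0, 0.609, 0.793, -0.0]
contact_force: [0.0, -0.8, 0.5]
width: 0.0001
gripper_force: 0.0
clock: 8.3
position: [0.4405, 0.0466, 0.2067]
ee_rot: [0.0, 0.85, 0.527, -0.0]
contact_force: [0.1, -0.7, 0.9]
width: 0.0001
gripper_force: 0.0
clock: 8.8
position: [0.4406, 0.0465, 0.2066]
ee_rot: [0.0, 0.981, 0.193, 0.0]
contact_force: [0.6, -0.5, 0.4]
width: -0.0002
gripper_force: 0.0
[0.44055906 0.04654802 0.20662862] [ 0.60197303 -0.46604015  0.43069148] 1.1320292728906587 [0.92582132 0.37796148]
[0.508125   0.02154177] 0.024674999 (np.float64(0.0), 0) (np.float64(nan), 0)
```

```bash

python3 -m inch '[{"claw":-1,"travel":[0.05,-0.01,0],"turn":-0.238},{"claw":-1,"travel":[0.05,-0.01,0],"turn":-0.238},{"claw":-1,"travel":[0.05,-0.01,0],"turn":-0.238},{"claw":-1,"travel":[0.05,-0.01,0],"turn":-0.238},{"claw":-1,"travel":[0.05,-0.01,0],"turn":-0.238}]'
python3 -m inch '[{"claw":-1,"travel":[0.0755,0,0],"turn":-0.047},{"claw":-1,"travel":[0.0755,0,0],"turn":-0.052},{"claw":-1,"travel":[0.0755,0,-0.2],"turn":-0.052},{"claw":-1,"travel":[0.0755,0,-0.22],"turn":-0.052},{"claw":-1,"travel":[0.0755,0,-0.22],"turn":-0.052}]'
python3 - <<'E'
from h import *
s=get_state();print(s['position'],R.from_quat(np.roll(s['ee_rot'],-1)).as_matrix()[:2,0])
print(nut(n0=(.509,.0195001),z=.1595)[:3])
for k in range(6): y=-30+40*k; n=np.zeros(2); p=-.034*np.array([np.cos(np.radians(y)),np.sin(np.radians(y))]); rows(p,n,.034,y,8)
E
```

```text
clock: 9.35
position: [0.4506, 0.0446, 0.2066]
ee_rot: [0.0, 0.984, -0.178, 0.0]
contact_force: [-0.2, 0.3, -0.7]
width: 0.0002
gripper_force: 0.0
clock: 9.85
position: [0.4645, 0.0449, 0.162]
ee_rot: [0.0, 0.967, -0.254, -0.002]
contact_force: [-0.5, -1.1, 0.2]
width: -0.0001
gripper_force: 0.0
[0.46450431 0.04491169 0.16198109] [ 0.87097515 -0.49131703]
(array([0.50870833, 0.01920843]), np.float32(0.024674999), (np.float64(-113.78547651401156), 280))
-22 [-0.01  -0.021] 0.0444
-14 [-0.018 -0.044] 0.0889
-6 [-0.022 -0.067] 0.1333
2 [-0.023 -0.091] 0.1778
10 [-0.02  -0.115] 0.2222
18 [ 0.006 -0.023] 0.0444
26 [ 0.015 -0.045] 0.0889
34 [ 0.026 -0.066] 0.1333
42 [ 0.041 -0.084] 0.1778
50 [ 0.058 -0.101] 0.2222
58 [ 0.019 -0.014] 0.0444
66 [ 0.04  -0.025] 0.0889
74 [ 0.062 -0.033] 0.1333
82 [ 0.086 -0.038] 0.1778
90 [ 0.109 -0.04 ] 0.2222
98 [0.024 0.002] 0.0444
106 [0.047 0.007] 0.0889
114 [0.069 0.015] 0.1333
122 [0.09  0.026] 0.1778
130 [0.109 0.04 ] 0.2222
138 [0.017 0.016] 0.0444
146 [0.032 0.035] 0.0889
154 [0.044 0.056] 0.1333
162 [0.052 0.078] 0.1778
170 [0.058 0.101] 0.2222
178 [0.002 0.024] 0.0444
186 [0.002 0.047] 0.0889
194 [-0.002  0.071] 0.1333
202 [-0.01   0.093] 0.1778
210 [-0.02   0.115] 0.2222h.py:32: RuntimeWarning: invalid value encountered in divide
  return np.degrees(np.arctan2((w*dy/r).sum(),(w*dx/r).sum())),int((w>0).sum())
```

```bash

python3 -m inch '[{"claw":-1,"travel":[0.04,-0.023,0],"turn":0},{"claw":-1,"travel":[0.069,-0.042,0],"turn":0},{"claw":-1,"travel":[0.069,-0.042,0],"turn":0}]'
python3 -m inch '[{"claw":-1,"travel":[-0.010,-0.021,0],"turn":0.0444},{"claw":-1,"travel":[-0.018,-0.044,0.001],"turn":0.0889},{"claw":-1,"travel":[-0.022,-0.067,0.001],"turn":0.1333},{"claw":-1,"travel":[-0.023,-0.091,0.002],"turn":0.1778},{"claw":-1,"travel":[-0.020,-0.115,0.002],"turn":0.2222}]'
python3 -m inch '[{"claw":-1,"travel":[0.006,-0.023,0],"turn":0.0444},{"claw":-1,"travel":[0.015,-0.045,0.001],"turn":0.0889},{"claw":-1,"travel":[0.026,-0.066,0.001],"turn":0.1333},{"claw":-1,"travel":[0.041,-0.084,0.002],"turn":0.1778},{"claw":-1,"travel":[0.058,-0.101,0.002],"turn":0.2222}]'
python3 -c "
from h import *
print(nut(n0=(.5088,.0192001),z=.160)[:3])" 2>/dev/null
```

```text
clock: 10.2
position: [0.4782, 0.0376, 0.1636]
ee_rot: [-0.001, 0.967, -0.255, -0.003]
contact_force: [-6.5, 3.5, 6.1]
width: 0.0002
gripper_force: 4.0
clock: 10.7
position: [0.4733, 0.0133, 0.1638]
ee_rot: [-0.0, 0.996, 0.094, -0.003]
contact_force: [-7.8, 0.2, 5.1]
width: 0.0003
gripper_force: 3.5
clock: 11.2
position: [0.4858, -0.0088, 0.1643]
ee_rot: [0.001, 0.903, 0.43, -0.003]
contact_force: [-4.5, -5.5, 4.6]
width: -0.0002
gripper_force: 3.6
(array([0.50909167, 0.0200751 ]), np.float32(0.024674999), (np.float64(-36.31015430524205), 360))
```

```bash

python3 -m inch '[{"claw":-1,"travel":[0.019,-0.014,0],"turn":0.0444},{"claw":-1,"travel":[0.040,-0.025,0.001],"turn":0.0889},{"claw":-1,"travel":[0.062,-0.033,0.001],"turn":0.1333},{"claw":-1,"travel":[0.086,-0.038,0.002],"turn":0.1778},{"claw":-1,"travel":[0.109,-0.040,0.002],"turn":0.2222}]'
python3 -m inch '[{"claw":-1,"travel":[0.024,0.002,0],"turn":0.0444},{"claw":-1,"travel":[0.047,0.007,0.001],"turn":0.0889},{"claw":-1,"travel":[0.069,0.015,0.001],"turn":0.1333},{"claw":-1,"travel":[0.090,0.026,0.002],"turn":0.1778},{"claw":-1,"travel":[0.109,0.040,0.002],"turn":0.2222}]'
python3 -m inch '[{"claw":-1,"travel":[0.017,0.016,0],"turn":0.0444},{"claw":-1,"travel":[0.032,0.035,0.001],"turn":0.0889},{"claw":-1,"travel":[0.044,0.056,0.001],"turn":0.1333},{"claw":-1,"travel":[0.052,0.078,0.002],"turn":0.1778},{"claw":-1,"travel":[0.058,0.101,0.002],"turn":0.2222}]'
python3 -m inch '[{"claw":-1,"travel":[0.002,0.024,0],"turn":0.0444},{"claw":-1,"travel":[0.002,0.047,0.001],"turn":0.0889},{"claw":-1,"travel":[-0.002,0.071,0.001],"turn":0.1333},{"claw":-1,"travel":[-0.010,0.093,0.002],"turn":0.1778},{"claw":-1,"travel":[-0.020,0.115,0.002],"turn":0.2222}]'
python3 -c "
from h import *
print(nut(n0=(.5088,.0192001),z=.162)[:3])" 2>/dev/null
```

```text
clock: 11.75
position: [0.5103, -0.0175, 0.165]
ee_rot: [0.002, 0.702, 0.712, -0.001]
contact_force: [-0.8, -4.2, -0.4]
width: 0.0003
gripper_force: 2.5
clock: 12.25
position: [0.5335, -0.0086, 0.1656]
ee_rot: [0.003, 0.416, 0.909, -0.001]
contact_force: [2.0, -2.4, -0.9]
width: -0.0
gripper_force: 1.5
clock: 12.75
position: [0.5454, 0.0125, 0.166]
ee_rot: [0.003, 0.08, 0.997, -0.001]
contact_force: [2.1, -0.1, -0.7]
width: 0.0003
gripper_force: 1.0
clock: 13.25
position: [0.5416, 0.0363, 0.1665]
ee_rot: [0.003, -0.265, 0.964, -0.001]
contact_force: [1.9, 1.0, -0.2]
width: 0.0001
gripper_force: 1.1
(array([0.50675833, 0.0183251 ]), np.float32(0.024674999), (np.float64(122.07824915107588), 348))
```

```bash

python3 -m inch '[{"claw":-1,"travel":[-0.017,0.017,0],"turn":0.0444},{"claw":-1,"travel":[-0.033,0.034,0.001],"turn":0.0889},{"claw":-1,"travel":[-0.051,0.049,0.001],"turn":0.1333}]'
python3 -m inch '[{"claw":-1,"travel":[0.06,0.07,0],"turn":0},{"claw":-1,"travel":[0.06,0.07,0],"turn":0},{"claw":-1,"travel":[0.06,0.07,0.22],"turn":-0.04},{"claw":-1,"travel":[0.06,0.07,0.22],"turn":-0.08},{"claw":-1,"travel":[0.0,0.0,0.22],"turn":-0.12}]'
python3 -m inch '[{"claw":-1,"travel":[-0.1,0,0],"turn":-0.23},{"claw":-1,"travel":[-0.15,0,0],"turn":-0.23},{"claw":-1,"travel":[-0.18,0,0],"turn":-0.23},{"claw":-1,"travel":[-0.18,0,0],"turn":-0.23},{"claw":-1,"travel":[-0.18,0,0],"turn":-0.23}]'
python3 -m inch '[{"claw":-1,"travel":[-0.2,0,0],"turn":-0.23},{"claw":-1,"travel":[-0.2,0,0],"turn":-0.23},{"claw":-1,"travel":[-0.2,0,0],"turn":-0.23},{"claw":-1,"travel":[-0.2,0,0],"turn":-0.23},{"claw":-1,"travel":[-0.2,0,0],"turn":-0.23}]'
python3 -m inch '[{"claw":-1,"travel":[0,0,0],"turn":-0.23},{"claw":-1,"travel":[0,0,0],"turn":-0.23},{"claw":-1,"travel":[0,0,0],"turn":-0.23},{"claw":-1,"travel":[0,0,0],"turn":-0.23},{"claw":-1,"travel":[0,0,0],"turn":-0.23}]'
python3 -m inch '[{"claw":-1,"travel":[0,0,0],"turn":-0.23},{"claw":-1,"travel":[0,0,0],"turn":-0.23},{"claw":-1,"travel":[0,0,0],"turn":-0.23},{"claw":-1,"travel":[0,0,0],"turn":-0.23},{"claw":-1,"travel":[0,0,0],"turn":-0.23}]'
python3 -m inch '[{"claw":-1,"travel":[0,0,0],"turn":-0.23},{"claw":-1,"travel":[0,0,0],"turn":-0.23},{"claw":-1,"travel":[0,0,0],"turn":-0.23},{"claw":-1,"travel":[0,0,0],"turn":-0.23},{"claw":-1,"travel":[0,0,0],"turn":-0.23}]'
python3 - <<'E' 2>/dev/null
import h
from h import *
s=get_state();x=R.from_quat(np.roll(s['ee_rot'],-1)).as_matrix()[:2,0];print(s['position'],np.degrees(np.arctan2(x[1],x[0])),s['qpos'][5])
r=nut(n0=(.5088,.0192001),z=.1625);print(r[:3])
# initial mark from w2 with its pose
h.get_state=lambda:dict(position=np.array([.4758,.0375,.1614]),ee_rot=np.array([0,.966,-.26,.001])/np.linalg.norm([.966,.26]))
print(nut(n0=(.5088,.0192001),z=.157,img=np.ascontiguousarray(cv2.imread('pics/w2.png')[:,:,::-1]))[:3])
E
```

```text
clock: 13.6
position: [0.5319, 0.0473, 0.1668]
ee_rot: [0.004, -0.459, 0.889, -0.001]
contact_force: [3.8, 3.2, -0.1]
width: 0.0003
gripper_force: 2.9
clock: 14.1
position: [0.5309, 0.0469, 0.2109]
ee_rot: [0.002, -0.28, 0.96, -0.001]
contact_force: [0.1, -0.5, 0.0]
width: 0.0001
gripper_force: 0.0
clock: 14.6
position: [0.4925, 0.046, 0.2096]
ee_rot: [-0.0, 0.079, 0.997, -0.0]
contact_force: [-0.3, -0.8, -0.5]
width: -0.0001
gripper_force: 0.0
clock: 15.1
position: [0.4527, 0.046, 0.2096]
ee_rot: [0.0, 0.426, 0.905, -0.0]
contact_force: [-0.4, -0.1, -0.9]
width: 0.0
gripper_force: 0.0
clock: 15.6
position: [0.4528, 0.046, 0.2095]
ee_rot: [0.0, 0.718, 0.696, -0.0]
contact_force: [0.0, 0.6, 0.6]
width: 0.0002
gripper_force: 0.0
clock: 16.1
position: [0.4528, 0.046, 0.2095]
ee_rot: [0.0, 0.918, 0.397, -0.0]
contact_force: [-0.6, 0.2, -0.0]
width: 0.0002
gripper_force: 0.0
clock: 16.6
position: [0.4528, 0.046, 0.2095]
ee_rot: [0.0, 0.999, 0.047, -0.0]
contact_force: [0.9, -0.0, -0.7]
width: -0.0001
gripper_force: 0.0
[0.45275869 0.04604415 0.20950526] 5.367580856456749 1.4263759575864363
(array([0.50850833, 0.0200751 ]), np.float32(0.024616666), (np.float64(157.221393963099), 33))
(array([0.51025833, 0.01890843]), np.float32(0.024674999), (np.float64(41.06340057394512), 342))
```

```bash

python3 -m inch '[{"claw":-1,"travel":[0.0,0.035,0],"turn":-0.238},{"claw":-1,"travel":[0.0,0.035,0],"turn":-0.238},{"claw":-1,"travel":[0.0,0.035,0],"turn":-0.238},{"claw":-1,"travel":[0,0.035,0],"turn":-0.238},{"claw":-1,"travel":[0.05,0.035,0],"turn":-0.238}]'
python3 -m inch '[{"claw":-1,"travel":[0.044,0,0],"turn":-0.025},{"claw":-1,"travel":[0.044,0,-0.2],"turn":-0.025},{"claw":-1,"travel":[0.044,0,-0.222],"turn":-0.025},{"claw":-1,"travel":[0.044,0,-0.222],"turn":-0.025}]'
python3 - <<'E' 2>/dev/null
from h import *
s=get_state();x=R.from_quat(np.roll(s['ee_rot'],-1)).as_matrix()[:2,0];print(s['position'],np.degrees(np.arctan2(x[1],x[0])),s['qpos'][5])
print(nut(n0=(.5088,.0192001),z=.162)[:3])
for k in range(6): y=-42+40*k; n=np.zeros(2); p=-.034*np.array([np.cos(np.radians(y)),np.sin(np.radians(y))]); rows(p,n,.034,y,8)
E
```

```text
clock: 17.15
position: [0.4616, 0.0532, 0.2095]
ee_rot: [0.001, 0.947, -0.32, -0.001]
contact_force: [1.0, 0.5, 0.2]
width: 0.0
gripper_force: 0.0
clock: 17.55
position: [0.4703, 0.0533, 0.1642]
ee_rot: [0.001, 0.935, -0.354, -0.002]
contact_force: [0.2, 0.0, 0.2]
width: -0.0002
gripper_force: 0.0
[0.47026396 0.05326014 0.16417237] -41.482056938995875 2.260851667024747
(array([0.50850833, 0.0183251 ]), np.float32(0.024674999), (np.float64(152.58024937454087), 44))
-34 [-0.015 -0.019] 0.0444
-26 [-0.026 -0.039] 0.0889
-18 [-0.035 -0.061] 0.1333
-10 [-0.041 -0.084] 0.1778
-2 [-0.044 -0.108] 0.2222
6 [ 0.001 -0.024] 0.0444
14 [ 0.005 -0.047] 0.0889
22 [ 0.012 -0.07 ] 0.1333
30 [ 0.023 -0.091] 0.1778
38 [ 0.036 -0.111] 0.2222
46 [ 0.016 -0.018] 0.0444
54 [ 0.034 -0.033] 0.0889
62 [ 0.054 -0.045] 0.1333
70 [ 0.076 -0.055] 0.1778
78 [ 0.099 -0.062] 0.2222
86 [ 0.023 -0.003] 0.0444
94 [ 0.047 -0.003] 0.0889
102 [0.071 0.   ] 0.1333
110 [0.093 0.007] 0.1778
118 [0.115 0.016] 0.2222
126 [0.02  0.013] 0.0444
134 [0.038 0.028] 0.0889
142 [0.054 0.045] 0.1333
150 [0.067 0.065] 0.1778
158 [0.078 0.086] 0.2222
166 [0.007 0.023] 0.0444
174 [0.011 0.046] 0.0889
182 [0.012 0.07 ] 0.1333
190 [0.01  0.093] 0.1778
198 [0.004 0.116] 0.2222
```

```bash

python3 -m inch '[{"claw":-1,"travel":[0.04,-0.036,0],"turn":0},{"claw":-1,"travel":[0.062,-0.056,0],"turn":0},{"claw":-1,"travel":[0.062,-0.056,0],"turn":0}]'
python3 -m inch '[{"claw":-1,"travel":[-0.015,-0.019,0],"turn":0.0444},{"claw":-1,"travel":[-0.026,-0.039,0.001],"turn":0.0889},{"claw":-1,"travel":[-0.035,-0.061,0.001],"turn":0.1333},{"claw":-1,"travel":[-0.041,-0.084,0.002],"turn":0.1778},{"claw":-1,"travel":[-0.044,-0.108,0.002],"turn":0.2222}]'
python3 -m inch '[{"claw":-1,"travel":[0.001,-0.024,0],"turn":0.0444},{"claw":-1,"travel":[0.005,-0.047,0.001],"turn":0.0889},{"claw":-1,"travel":[0.012,-0.070,0.001],"turn":0.1333},{"claw":-1,"travel":[0.023,-0.091,0.002],"turn":0.1778},{"claw":-1,"travel":[0.036,-0.111,0.002],"turn":0.2222}]'
python3 -m inch '[{"claw":-1,"travel":[0.016,-0.018,0],"turn":0.0444},{"claw":-1,"travel":[0.034,-0.033,0.001],"turn":0.0889},{"claw":-1,"travel":[0.054,-0.045,0.001],"turn":0.1333},{"claw":-1,"travel":[0.076,-0.055,0.002],"turn":0.1778},{"claw":-1,"travel":[0.099,-0.062,0.002],"turn":0.2222}]'
python3 -c "
from h import *
print(nut(n0=(.5088,.0192001),z=.163)[:3])" 2>/dev/null
```

```text
clock: 17.9
position: [0.4825, 0.0434, 0.166]
ee_rot: [-0.001, 0.935, -0.355, -0.002]
contact_force: [-6.2, 5.9, 4.5]
width: -0.0002
gripper_force: 3.8
clock: 18.4
position: [0.4729, 0.0205, 0.1662]
ee_rot: [-0.0, 1.0, -0.01, -0.002]
contact_force: [-5.5, 0.9, 3.7]
width: 0.0
gripper_force: 2.8
clock: 18.9
position: [0.4804, -0.0033, 0.1666]
ee_rot: [0.001, 0.943, 0.333, -0.002]
contact_force: [-6.0, -2.6, 3.1]
width: 0.0004
gripper_force: 2.9
clock: 19.4
position: [0.5021, -0.0168, 0.1673]
ee_rot: [0.002, 0.772, 0.635, -0.001]
contact_force: [-1.8, -4.6, 1.0]
width: 0.0002
gripper_force: 2.5
(array([0.507925  , 0.01949177]), np.float32(0.025316667), (np.float64(-85.77286903583443), 335))
```

```bash

python3 -m inch '[{"claw":-1,"travel":[0.023,-0.003,0],"turn":0.0444},{"claw":-1,"travel":[0.047,-0.003,0.001],"turn":0.0889},{"claw":-1,"travel":[0.071,0.0,0.001],"turn":0.1333},{"claw":-1,"travel":[0.093,0.007,0.002],"turn":0.1778},{"claw":-1,"travel":[0.115,0.016,0.002],"turn":0.2222}]'
python3 -m inch '[{"claw":-1,"travel":[0.020,0.013,0],"turn":0.0444},{"claw":-1,"travel":[0.038,0.028,0.001],"turn":0.0889},{"claw":-1,"travel":[0.054,0.045,0.001],"turn":0.1333},{"claw":-1,"travel":[0.067,0.065,0.002],"turn":0.1778},{"claw":-1,"travel":[0.078,0.086,0.002],"turn":0.2222}]'
python3 -m inch '[{"claw":-1,"travel":[0.007,0.023,0],"turn":0.0444},{"claw":-1,"travel":[0.010,0.046,0.001],"turn":0.0889},{"claw":-1,"travel":[0.010,0.070,0.001],"turn":0.1333},{"claw":-1,"travel":[0.008,0.093,0.002],"turn":0.1778},{"claw":-1,"travel":[0.002,0.116,0.002],"turn":0.2222}]'
python3 -c "
from h import *
im=imaging.get_image('wrist');cv2.imwrite('pics/w3.png',im[:,:,::-1])
print(nut(n0=(.5088,.0192001),z=.165,img=im)[:3])
print(proj(cam('wrist'),[.5088,.0192,.165]))" 2>/dev/null
```

```text
clock: 19.95
position: [0.5269, -0.0131, 0.1678]
ee_rot: [0.003, 0.509, 0.861, -0.001]
contact_force: [0.3, -3.7, -0.2]
width: -0.0001
gripper_force: 1.5
clock: 20.45
position: [0.5431, 0.0049, 0.1683]
ee_rot: [0.003, 0.184, 0.983, -0.001]
contact_force: [1.6, -1.1, -0.6]
width: 0.0001
gripper_force: 1.2
clock: 20.95
position: [0.5444, 0.029, 0.1688]
ee_rot: [0.004, -0.163, 0.987, -0.001]
contact_force: [3.7, 0.7, -2.2]
width: -0.0002
gripper_force: 1.9
(array([0.506175  , 0.01890843]), np.float32(0.024674999), (np.float64(29.87053556077117), 338))
[324.1628436 196.9312254]
```

View pics/w3.png

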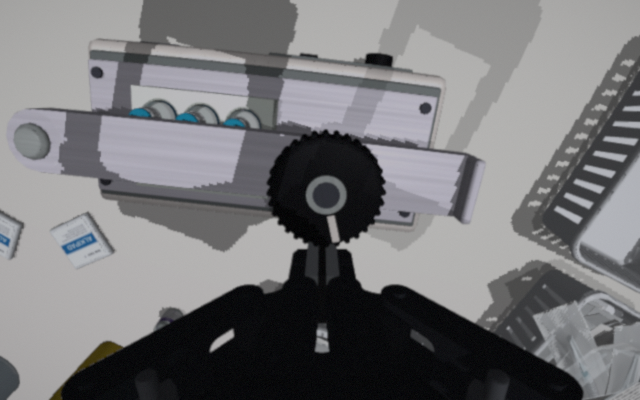

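The picture shows the nut's ring at (326,195) and the mark running from (330,216) to (339,243). The fingertip is on the rim at (322,248) and the bar is still closed. I'll compare the mark's line direction, which doesn't depend on the centre, at the start and now.

```bash
cat > ml.py <<'E'
import h
from h import *
def line(g):
    N=240;j,i=np.mgrid[:N,:N]; best=None
    m=((g>110)&(np.hypot(i-N/2,j-N/2)*.07/N<.0225)).astype(np.uint8)
    n,l,st,ce=cv2.connectedComponentsWithStats(m)
    o=[]
    for k in range(1,n):
        if st[k,4]>80:
            y,x=np.nonzero(l==k); P=np.c_[x,y].astype(float); c=P.mean(0); w,v=np.linalg.eigh(np.cov(P.T)); d=v[:,1]; d=d*np.sign(d@(c-N/2))
            o.append((round(float(np.degrees(np.arctan2(d[1],d[0]))),1),round(4*np.sqrt(w[1])*.29,1),round(4*np.sqrt(w[0])*.29,1),(c-N/2).round()*.29))
    return o
if __name__=='__main__':
    gs=get_state()
    for f,p,q,z in(('w1',[.45939,.04569,.25013],[-2.34e-4,.965942,-.258758,0],.157),('w2',[.4758,.0375,.1614],[0,.966,-.26,.001],.157),('w3',gs['position'],gs['ee_rot'],.165)):
        h.get_state=lambda:dict(position=np.array(p),ee_rot=np.array(q)/np.linalg.norm(q))
        g=nut(n0=(.5088,.0192001),z=z,img=np.ascontiguousarray(cv2.imread(f'pics/{f}.png')[:,:,::-1]))[4]
        print(f,line(g))
E
python3 ml.py 2>/dev/null
```

```text
w1 [(-50.5, np.float64(13.5), np.float64(4.0), array([6.38, 2.61])), (35.5, np.float64(14.2), np.float64(4.0), array([14.21,  7.83]))]
w2 [(36.0, np.float64(13.3), np.float64(3.7), array([14.79,  8.41]))]
w3 [(110.5, np.float64(20.3), np.float64(19.9), array([-1.45,  0.29])), (30.7, np.float64(14.1), np.float64(3.6), array([12.47,  8.41]))]
```

Start 35.8°, now 30.7° (715° turned), so about 5° remains.

```bash

python3 -m inch '[{"claw":-1,"travel":[-0.006,0.015,0],"turn":0.029},{"claw":-1,"travel":[-0.006,0.015,0],"turn":0.029}]'
python3 -m inch '[{"claw":-1,"travel":[0.08,0.035,0],"turn":0},{"claw":-1,"travel":[0.08,0.035,0],"turn":0},{"claw":-1,"travel":[0.08,0.035,0],"turn":0}]'
python3 -c "
from ml import *
im=imaging.get_image('wrist');s=get_state();print(s['position'],s['qpos'])
print(line(nut(n0=(.5088,.0192001),z=.165,img=im)[4]))" 2>/dev/null
```

```text
clock: 21.2
position: [0.5429, 0.0327, 0.1689]
ee_rot: [0.004, -0.205, 0.979, -0.0]
contact_force: [4.7, 2.4, 0.5]
width: -0.0003
gripper_force: 2.7
clock: 21.5
position: [0.5554, 0.0391, 0.1675]
ee_rot: [-0.0, -0.205, 0.979, -0.0]
contact_force: [0.1, -0.7, 1.4]
width: -0.0
gripper_force: 0.0
[0.55494023 0.03907787 0.1673615 ] [-5.45099250e-02  3.07833790e-01  1.67514416e+00 -4.59062257e-04
  1.15990185e+00 -2.03789528e+00]
[(132.2, np.float64(20.3), np.float64(19.9), array([-1.45, -0.87])), (37.8, np.float64(14.2), np.float64(3.6), array([11.31,  9.28]))]
```

```bash

python3 -m inch '[{"claw":-1,"travel":[0,0,0.22],"turn":0},{"claw":-1,"travel":[0,0.0,0.22],"turn":-0.03},{"claw":-1,"travel":[-0.2,0.172,0.22],"turn":-0.06},{"claw":-1,"travel":[-0.4,0.172,0.22],"turn":-0.06},{"claw":-1,"travel":[-0.503,0.172,0.22],"turn":-0.06}]'
python3 -m inch '[{"claw":-1,"travel":[0,0,-0.2],"turn":0},{"claw":-1,"travel":[0,0,-0.39],"turn":0},{"claw":-1,"travel":[0,0,-0.39],"turn":0}]'
python3 - <<'E'
from h import *
s=get_state();print(s['position'],s['contact_force'],s['qpos'])
im=imaging.get_image('wrist'); sc=imaging.get_image('scene')[195:295,255:355]
cv2.imwrite('pics/m.png',np.hstack([cv2.resize(im,(640,400)),]) [:,:,::-1])
cv2.imwrite('pics/s.png',cv2.resize(sc,(600,600),interpolation=cv2.INTER_CUBIC)[:,:,::-1])
E
```

```text
clock: 22.05
position: [0.4503, 0.0743, 0.2109]
ee_rot: [-0.002, -0.113, 0.994, 0.0]
contact_force: [0.1, -1.0, 0.3]
width: -0.0
gripper_force: 0.0
clock: 22.35
position: [0.4501, 0.0736, 0.1299]
ee_rot: [-0.005, -0.112, 0.994, 0.0]
contact_force: [-0.9, 0.2, -0.1]
width: -0.0003
gripper_force: 0.0
[0.45010822 0.0735707  0.12990241] [-0.94286241  0.19662809 -0.07404614] [ 9.41284814e-03  2.10794942e-01  1.92717491e+00 -2.36203956e-04
  1.01430725e+00 -1.78584395e+00]
```

View pics/s.png

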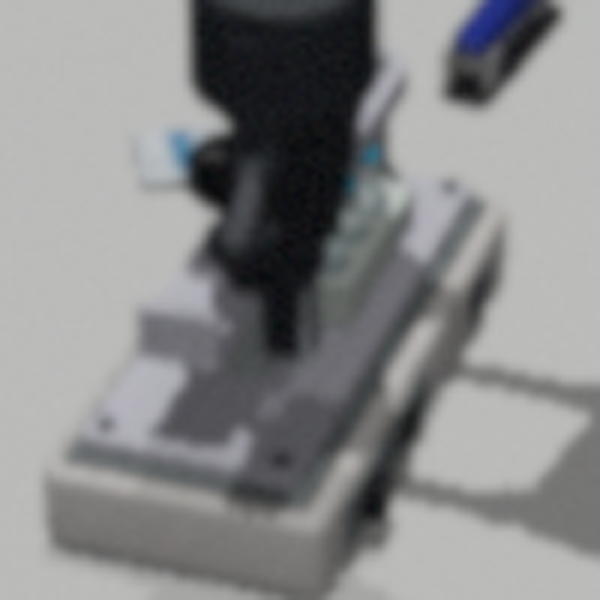

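The fingertip is at crop (282,355), beside the bar's end and in front of it, and the bar's end face spans about (140–215, 315–365). I'll check the tip height by projection.

```bash
python3 -c "
from h import *
c=cam('scene')
for z in(.100,.111,.12):print(z,((proj(c,[.450,.0736,z])-[255,195])*6).round())
for P in([.4905,.0945,.109],[.4905,.0945,.135],[.4730,.0953,.109]):print(P,((proj(c,P)-[255,195])*6).round())
b=np.array([.5467,-.1411]);
th=np.radians(13.2);
for k,sw in enumerate(np.radians([0,8,16,24,32,40,48,56,64,72,78])):
  a=th-sw; y=np.array([-np.sin(a),np.cos(a)]);x=np.array([np.cos(a),np.sin(a)]); p=b+.222*y-.027*x; print(round(np.degrees(sw)),p.round(4),((p-[.4543,.0734])/.2).round(3))
"
```

```text
0.1 [289. 379.]
0.111 [288. 357.]
0.12 [288. 338.]
[0.4905, 0.0945, 0.109] [179. 357.]
[0.4905, 0.0945, 0.135] [177. 304.]
[0.473, 0.0953, 0.109] [213. 370.]
0 [0.4697 0.0689] [ 0.077 -0.023]
8 [0.4997 0.0775] [0.227 0.021]
16 [0.5306 0.082 ] [0.381 0.043]
24 [0.5618 0.082 ] [0.537 0.043]
32 [0.5927 0.0778] [0.692 0.022]
40 [0.6227 0.0692] [ 0.842 -0.021]
48 [0.6512 0.0566] [ 0.985 -0.084]
56 [0.6777 0.0401] [ 1.117 -0.166]
64 [0.7017 0.0201] [ 1.237 -0.266]
72 [ 0.7226 -0.003 ] [ 1.342 -0.382]
78 [ 0.7361 -0.0221] [ 1.409 -0.478]
```

```bash

python3 -m inch '[{"claw":-1,"travel":[0.06,-0.012,0.015],"turn":0},{"claw":-1,"travel":[0.098,-0.024,0.015],"turn":0},{"claw":-1,"travel":[0.172,0,0.015],"turn":-0.022},{"claw":-1,"travel":[0.248,0.020,0.015],"turn":-0.044},{"claw":-1,"travel":[0.325,0.033,0.015],"turn":-0.067}]'
python3 -m inch '[{"claw":-1,"travel":[0.078,0.009,0],"turn":-0.022},{"claw":-1,"travel":[0.155,0.011,0],"turn":-0.044},{"claw":-1,"travel":[0.234,0.008,0],"turn":-0.067},{"claw":-1,"travel":[0.311,0,0],"turn":-0.089},{"claw":-1,"travel":[0.388,-0.013,0],"turn":-0.111}]'
python3 -c "
from h import *
cv2.imwrite('pics/t4.png',cv2.resize(imaging.get_image('top')[140:255,210:370],None,fx=5,fy=5,interpolation=cv2.INTER_CUBIC)[:,:,::-1])
print(get_state()['position'])"
```

```text
clock: 22.95
position: [0.5224, 0.0803, 0.1378]
ee_rot: [0.001, -0.006, 1.0, -0.0]
contact_force: [-1.2, -1.3, -0.1]
width: -0.0
gripper_force: 0.3
clock: 23.45
position: [0.5999, 0.0776, 0.1376]
ee_rot: [0.001, 0.168, 0.986, 0.0]
contact_force: [-0.6, 0.3, 0.9]
width: -0.0002
gripper_force: 0.3
[0.60315957 0.07697361 0.13769552]
```

View pics/t4.png

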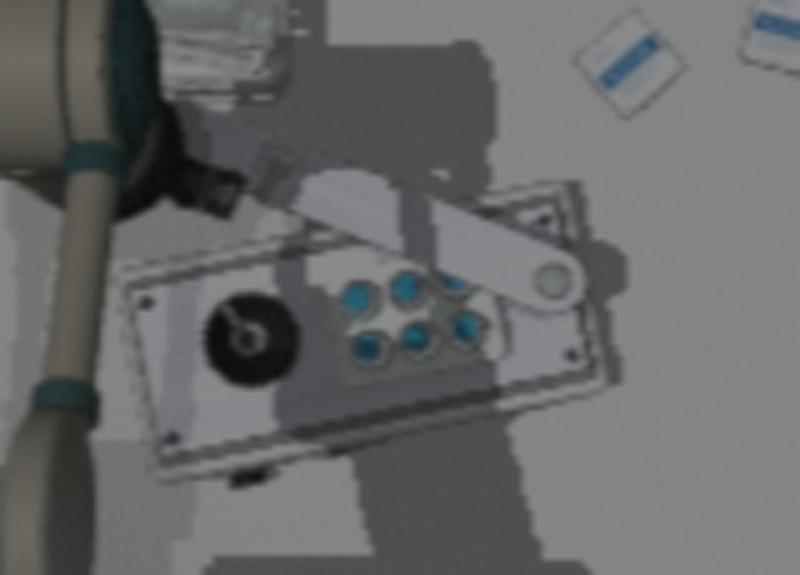

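The bar has swung about 34° off the nut, with the nut at crop (250,338) and all six vials in place. I'll carry on.

```bash

python3 -m inch '[{"claw":-1,"travel":[0.06,-0.018,-0.015],"turn":-0.022},{"claw":-1,"travel":[0.135,-0.043,-0.015],"turn":-0.044},{"claw":-1,"travel":[0.207,-0.073,-0.015],"turn":-0.067},{"claw":-1,"travel":[0.278,-0.106,-0.015],"turn":-0.089},{"claw":-1,"travel":[0.345,-0.146,-0.015],"turn":-0.111}]'
python3 -m inch '[{"claw":-1,"travel":[0.062,-0.043,0],"turn":-0.022},{"claw":-1,"travel":[0.122,-0.091,0],"turn":-0.044},{"claw":-1,"travel":[0.178,-0.143,0],"turn":-0.067},{"claw":-1,"travel":[0.231,-0.199,0],"turn":-0.089},{"claw":-1,"travel":[0.279,-0.259,0],"turn":-0.111}]'
python3 -m inch '[{"claw":-1,"travel":[0.022,-0.032,0],"turn":-0.01},{"claw":-1,"travel":[0.022,-0.032,0],"turn":-0.01}]'
python3 -c "
from h import *
p=get_state()['position'];d=p[:2]-[.5467,-.1411];r=np.hypot(*d);a=np.arctan2(d[0],d[1])
print(p,r,'swing',np.degrees(a+np.arcsin(.029/r))+13.2)"
```

```text
clock: 24.0
position: [0.6679, 0.0485, 0.1343]
ee_rot: [0.001, 0.335, 0.942, 0.0]
contact_force: [-0.6, 0.3, 0.3]
width: 0.0002
gripper_force: 0.3
clock: 24.5
position: [0.7239, -0.0033, 0.1344]
ee_rot: [0.001, 0.494, 0.87, 0.001]
contact_force: [-0.1, 0.2, -0.1]
width: -0.0002
gripper_force: 0.4
clock: 24.7
position: [0.7279, -0.0107, 0.1339]
ee_rot: [0.001, 0.507, 0.862, 0.0]
contact_force: [0.1, -0.3, -0.4]
width: 0.0
gripper_force: 0.0
[ 0.7278673  -0.01068402  0.13385252] 0.22322616224310435 swing 74.9157801611751
```

```bash

python3 -m inch '[{"claw":-1,"travel":[-0.05,0.09,0],"turn":0},{"claw":-1,"travel":[-0.1,0.18,0],"turn":0},{"claw":-1,"travel":[-0.1,0.18,0.2],"turn":0},{"claw":-1,"travel":[-0.1,0.18,0.4],"turn":0},{"claw":-1,"travel":[-0.1,0.38,0.6],"turn":0}]'
python3 -m inch '[{"claw":-1,"travel":[-0.25,0.25,0],"turn":0},{"claw":-1,"travel":[-0.5,0.5,0],"turn":0},{"claw":-1,"travel":[-0.6,0.6,0],"turn":0},{"claw":-1,"travel":[-0.6,0.6,0],"turn":0},{"claw":-1,"travel":[-0.6,0.6,0],"turn":0}]'
python3 -c "
from h import *
cv2.imwrite('pics/t5.png',cv2.resize(imaging.get_image('top')[120:260,210:410],None,fx=4,fy=4,interpolation=cv2.INTER_CUBIC)[:,:,::-1])
print(get_state()['position'])"
```

```text
clock: 25.2
position: [0.7056, 0.0609, 0.2508]
ee_rot: [0.001, 0.507, 0.862, -0.001]
contact_force: [1.8, 0.3, -1.1]
width: 0.0002
gripper_force: 0.0
clock: 25.7
position: [0.5829, 0.1856, 0.2496]
ee_rot: [-0.001, 0.504, 0.864, 0.0]
contact_force: [-0.5, -1.2, 0.3]
width: -0.0001
gripper_force: 0.0
[0.58493291 0.18391893 0.2494069 ]
```

View pics/t5.png

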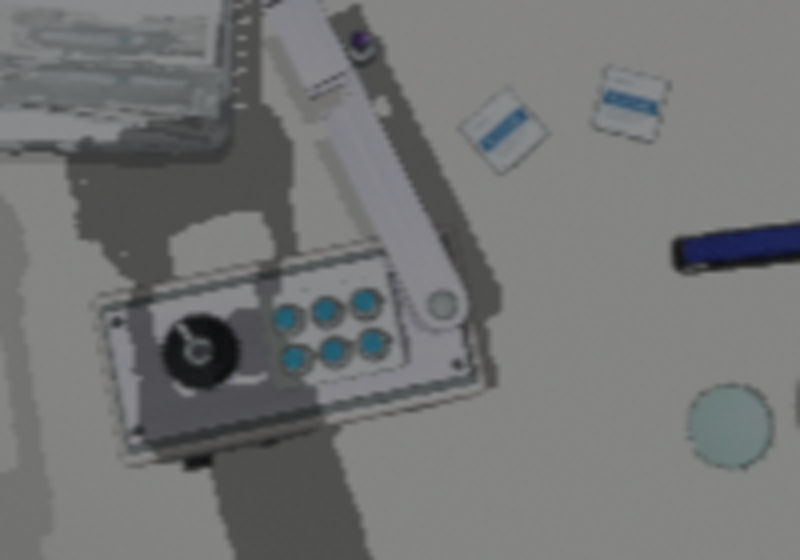

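The bar is swung back about 75° and all six vials are visible in their wells. The nut's mark is at its starting direction and nothing on the worktop has moved.

```bash
python3 -c "
from rig import ticket
print(ticket.sign_off())"
```

```text
the job is handed in; nothing more can be done
None
```

I handed the job in at about 26 s on the clock: the nut is two turns anticlockwise (about 2° over by its mark) and still on its stud, the bar is swung back about 1.3 rad clear of all six vials, and the vials and worktop items look undisturbed.

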